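Hang the slide basket to drain, then hold the chamber slide flush on the tilted light pane

TASK

The slide basket is standing in the way in front of the light-box viewer: hang it by its handle on the hook of the drain stand and let go, so that it hangs free above the drip tray. Then pick up the eight-well chamber slide, wells uppermost, tilt it to match the viewer's sloped pane and hold its glass base flush against the middle of the pane for reading, pressed on gently and evenly. Finish while still holding it there, and leave the clamped tilt of the pane and the other things on the bench as they are.

Things in the scene. Friction and masses are not known exactly. Their poses are not given: they have to be found in the camera images.
- basket: Stainless slide-staining basket full of glass slides, 78 x 104 mm, 36 mm high, about 0.24 kg, standing on the bench in front of the viewer. A rigid upright handle of 8 mm rod arches over it: uprights 110 mm apart (centre lines), top bar straight and level, 85 mm of open window below it. Origin: centre of its underside. x: the 78 mm way; y: along the handle bar; z: up.
- handle_mid (a point): Middle of the handle's top bar, on its centre line, 125 mm above the basket's underside; axes as the basket (y along the bar). The bar can be pinched from above between its middle and an upright (about 33 mm off the middle), which leaves the middle free for the hook.
- stand: Fixed drain stand: a steel drip tray 190 x 150 mm, rim 15 mm high, with a 7 mm rod standing 85 mm behind the origin (+x), bent over at 222 mm height and running forward (-x) and down to the hook's seat, then up to its open tip. Origin: on the bench under the seat. z: up.
- hook_seat (a point): Where the centre of the handle bar lies when hung on the hook, 206 mm above the bench. The upturned tip is 24 mm in front of it (-x) and its top is 20 mm higher than it. x: along the hook, from tip to rod: the bar comes in over the tip moving in +x, more than 25 mm above the seat, and is then lowered into it; y: the way the bar lies when hung; z: up.
- slide: Chamber slide: a glass microscope slide 76 x 26 x 2 mm with a fixed frame of eight open wells (2 x 4, grey walls on a dark gasket), 60 x 24 mm, 12 mm high, its centre 6 mm to -x of the slide's; 14 mm high in all, about 35 g. The +x end has a grey writing patch. Lies flat on the bench in front of the drain stand, the only one outside the basket. Origin: centre of its underside.
- slide_mid (a point): Centre of the chamber slide, half-way up, 7 mm above its underside. x: along it, towards the grey writing patch; y: across it (the 26 mm way); z: up, out of the wells. Gripped lightly (about 20 N) by the sides of its wells from above, it can turn a little between the fingers: pushed on to a face with about 8 N it swings flush from a few degrees off.
- light_pane: Sloped pane of the light-box viewer: flat, opal white in a flush aluminium frame, 150 mm up the slope x 192 mm, nothing raised round it. Clamped at another slope each time, 17 to 33 degrees from level; a push of 25 N near its middle does not turn it. Origin: middle of its surface, about 0.10 m up. x: up the slope, away from the robot; y: along its level width; z: out of it.
- pane_top (a point): Middle of the upper edge of the pane, on its surface, 75 mm up the slope from the pane's centre; same axes as the pane.
- dish: Bystander: open glass staining dish 105 x 85 x 70 mm; origin at the centre of its underside.
- pcr_rack: Bystander: blue PCR tube rack 122 x 84 mm, 38 mm high with its tubes; origin at the centre of its underside.
- tube_rack: Bystander: green tube rack 220 x 90 mm, 71 mm high with its tubes; origin at the centre of its underside.
- wash_bottle: Bystander: white wash bottle, 74 mm across, 188 mm high with its red spout; origin at the centre of its underside.
- microplate: Bystander: grey 96-well plate 128 x 86 x 15 mm; origin at the centre of its underside.
- marker: Bystander: white marker pen with a black cap, 126 mm long, 16 mm thick; origin under its middle.

How it is judged:
On the way, in this order (a step that is already met when the one before it is completed fails the run):
1. the basket hangs by its handle on the hook, released and clear of the tray (distance between handle_mid and hook_seat below 0.03 m and height (world z) of basket above 0.05 m and angle between basket's own z axis and vertical below 0.4 rad and contact force between basket and stand above 0.8 N and contact force between the fingers and basket below 0.05 N), for 0.4 s.
2. the chamber slide is lifted off the bench in the gripper (height (world z) of slide above 0.04 m and contact force between the fingers and slide above 1 N), for 0.2 s.
At the end, for the whole second after the job is handed in: Basket hangs released (bar within 30 mm of the seat, underside over 50 mm up, tilt under 23 deg). Slide still gripped, wells up, flush on the pane: within 2.3 deg and 2.5 mm, centre within 35 mm (up slope) and 50 mm (sideways) of the middle, still, pressed with 1 to 30 N; pane not turned (8 mm) (distance between handle_mid and hook_seat below 0.03 m and height (world z) of basket above 0.05 m and angle between basket's own z axis and vertical below 0.4 rad and contact force between basket and stand above 0.8 N and contact force between the arm and basket below 0.05 N and angle between the z axis of slide and the z axis of light_pane, either way round below 0.04 rad and angle between slide's own z axis and vertical below 0.8 rad and z of slide_mid in the frame of light_pane between 0.004 and 0.0095 m and x of slide_mid in the frame of light_pane between -0.035 and 0.035 m and y of slide_mid in the frame of light_pane between -0.05 and 0.05 m and contact force between slide and light_pane between 1 and 30 N and contact force between the fingers and slide above 1 N and linear speed of slide below 0.02 m/s and distance of pane_top from where it was at the start of the episode below 0.008 m); the arm keeps its last pose, push and grip.
It fails at once if the slide is pressed on the pane with more than 80 N (contact force between slide and light_pane above 80 N).
It fails at once if the pane's tilt is knocked out of its clamped setting (distance of pane_top from where it was at the start of the episode above 0.012 m).
It fails at once if another thing on the bench is pushed more than 30 mm or tipped (distance of any of dish, pcr_rack, tube_rack, wash_bottle, microplate, marker from where it was at the start of the episode above 0.03 m or angle between wash_bottle's own z axis and vertical above 0.5 rad).
It also fails if it takes over 61 s, if anything falls off the work surface, if the arm or the gripper's body presses on something with over 40 N, if the wrist force passes 120 N, or if a joint passes its speed limit or range.

ROBOT

A 6-joint arm with a two-finger parallel gripper is mounted at the origin on the work surface. World frame = base frame: x ahead of the robot, y to its left, z up, the work surface at z = 0. Lengths are in m, angles in rad, forces in N, time in s.
With the tool pointing down it reaches from about 0.3 to 0.85 m from the base axis. Payload 5.4 kg.
Tool frame: the origin (TCP) lies midway between the tips of the shut fingers; the grasp point (between the pads) lies bot.grip_depth behind it (bot.grip_depth is the distance from the TCP to the grasp point, in m); z points along the fingers, y is the direction in which the jaws open and shut (so a half turn about z gives the same grasp; the last joint's range is limited). The gripper opens to 85 mm and grips with 20 to 120 N. Pads are 22 mm wide; open, the fingers measure 114 mm over their backs; the gripper's body (76 mm by 85 mm) begins 54 mm behind the grasp point. The pads swing forward as they close: fully open they stand 13 mm farther back than shut.
Start: joints at [0.955, 0.158, 1.597, -0, 1.386, -0.21], TCP at [0.227, 0.528, 0.231] pointing down, gripper open.
Joint ranges: [-2.91, 2.91], [-0.94, 2.29], [0.18, 2.7], [-1.29, 4.43], [0.17, 2.64], [-3, 3]. Speed limits (rad/s): [2.57, 2.57, 3.14, 3.14, 3.14, 3.14].

INTERFACE

Orientations are given as a unit quaternion [w, x, y, z].
In Python, from workcell import sensors, viewer, finish_job, nets, bot gives the robot as it stands. The module is installed in compiled form; this text tells all that it offers.
- The arm moves only by the shell command python3 -m creep 'ROWS' [FORCE]. ROWS is JSON, a list of rows, each an object of numbers: "claw": the opening, from 0 (shut) to 1 (fully open); "tx", "ty", "tz": the shift along the tool's x, y, z in mm; "spin": the turn about the tool's z in rad. In form: [{"claw": .., "tx": .., "ty": .., "tz": .., "spin": ..}, ...]. A call has exactly 5 rows; each row shifts and turns the commanded pose from where the row before left it, along the tool's axes as they then stand; what a row does not reach is not made up. A row lasts 1/8 s, in which the tool goes at most 62.5 mm and 10.7 degrees, less where a joint would pass 70% of its speed; a pose out of reach is approached as far as the arm can. A call is refused whole if a number of a shift passes 62.5 or a number of a turn 0.188, either way. A call with a gripper value outside its range is refused whole. The fingers move at their own pace and stop on an object; FORCE is the grip in N (left out, the last holds). Time passes only in rows, so rows that do not move let the fingers close, or fill a call up. It gives the time, the measured TCP pose, the force and the opening at its end, in the units of the state.
- sensors.observe(): the state, without advancing time (a new reading comes with each control period).
- viewer.camera(name): name is "scene" or "top" or "wrist"; returns a dict with "img" (420x560x3 uint8, red, green, blue), "fx", "fy", "cx", "cy" (pixels), "D" ([k1, k2, p1, p2, k3] as OpenCV has them; the pictures are not rectified), "position" and "rotation" of the camera in the world. Camera axes: x right, y up, looking along -z (the intrinsics and any distortion apply to the point x, -y, -z); pixel columns grow to the right and rows downward; lengths in m; the calibration is good to about 2 mm. A picture is of the moment at which its call begins. There is no depth.
- finish_job(): hands the job in, once; it reports no verdict.
Trained networks look in a picture, given as the dict that the camera call returned (one of the last four; its "shot" number tells which), for a name from the list of things; names that differ only in an ending like _2 or _b are one class to them, and where a whole thing is asked for, a point or a joint stands for the part that bears it (a point fixed in the world has none). Each returns a list of dicts, best first, with "p" (0 to 1); they miss things now and then, are a little off and sometimes report something else, mostly with a low value. They report only what shows in the picture. A call takes as long as a camera call.
- nets.cut_out(picture, name): "region" (420x560 bool, what is visible of it) and "position" ([column, row] in pixels, amid what is visible of it).
The state is a dict: "t": time; "joints": joint angles; "qd": joint speeds; "joint_torque": joint torques, N m; "eef_pos": TCP position; "tcp_rot": TCP orientation; "contact_force": force on the tool from outside, world axes, zero at the start; "ft_torque": the same for the moment, N m; "grip_width": finger opening in m.
Only numpy, scipy, OpenCV 4.12 (cv2) and the standard library are available. Lean on these libraries where they do the work, as an engineer would, in place of code of your own. Each camera call takes 0.05 s, during which the arm holds its last target. There are 200 camera calls.

## Working session

There is one attempt and no reset: what is moved stays moved. The work goes in short steps, Python scripts to look and compute and a shell command to move; the robot and the scene stay as the last step left them, time stands still between calls to the robot, and variables do not carry over. Pictures are saved under pics/ and viewed, about 8 in all and at most 12, crops included, and the job is handed in when it is done.

```bash
mkdir -p pics; ls
cat > h.py <<'E'
from workcell import sensors, viewer, nets, bot
import numpy as np, cv2
def K(c): return np.array([[c['fx'],0,c['cx']],[0,c['fy'],c['cy']],[0,0,1.]])
def ray(c,uv):
    n=cv2.undistortPoints(np.array([[uv]],float),K(c),np.array(c['D'],float))[0,0]
    d=np.array(c['rotation'])@np.array([n[0],-n[1],-1.]); return np.array(c['position']),d
def at_z(c,uv,z):
    p,d=ray(c,uv); return p+d*(z-p[2])/d[2]
def proj(c,P):
    q=(np.atleast_2d(P)-np.array(c['position']))@np.array(c['rotation'])
    return cv2.projectPoints(q*[1,-1,-1],np.zeros(3),np.zeros(3),K(c),np.array(c['D'],float))[0][:,0]
def save(c,n): cv2.imwrite('pics/'+n,c['img'][:,:,::-1])
def tri(obs):
    A=np.zeros((3,3));b=np.zeros(3)
    for c,uv in obs:
        p,d=ray(c,uv);d=d/np.linalg.norm(d);M=np.eye(3)-np.outer(d,d);A+=M;b+=M@p
    return np.linalg.solve(A,b)
E
python3 - <<'E'
from h import *
print(bot.grip_depth); s=sensors.observe(); print(s)
ims=[]
for n in('scene','top'):
    c=viewer.camera(n); save(c,n+'0.png'); print(n,c['position'],np.round(c['rotation'],3).tolist(),c['fx'],c['D'])
    for o in('basket','handle_mid','stand','hook_seat','slide','light_pane','pane_top','dish','pcr_rack','tube_rack','wash_bottle','microplate','marker'):
        r=nets.cut_out(c,o)
        print(o,[(round(x['p'],2),np.round(x['position']),int(x['region'].sum()),[round(v,3) for v in at_z(c,x['position'],0)]) for x in r[:2]])
E
```

```text
pics
0.0187
{'t': 0.0, 'joints': array([ 9.54934259e-01,  1.59061438e-01,  1.59822891e+00, -1.66374111e-05,
        1.38620677e+00, -2.10069341e-01]), 'qd': array([-1.33881184e-04,  2.31515640e-03,  1.95141081e-05, -6.75810430e-04,
       -2.85605216e-03, -7.65448390e-05]), 'joint_torque': array([-7.82080788e-04, -3.96018255e+01, -3.31427479e+01, -3.79878193e-04,
        8.53535836e-03,  8.57247670e-06]), 'eef_pos': array([0.22663225, 0.52779861, 0.23031161]), 'tcp_rot': array([-3.74669371e-04,  2.01505528e-01,  9.79486914e-01, -8.75466042e-04]), 'contact_force': array([ 0.31684717, -0.01242456,  0.37187402]), 'ft_torque': array([-0.00612517,  0.01067957,  0.01555983]), 'grip_width': 0.0851335702376261}
scene [ 1.28565358 -0.67351762  1.11873428] [0.849, 0.353, 0.153, 0.363] 408.4238987421756 [-0.03972349  0.          0.          0.          0.        ]Traceback (most recent call last):
  File "<stdin>", line 8, in <module>
  File "h.py", line 8, in at_z
    p,d=ray(c,uv); return p+d*(z-p[2])/d[2]
        ~~~^^^^^^
  File "h.py", line 6, in ray
    d=np.array(c['rotation'])@np.array([n[0],-n[1],-1.]); return np.array(c['position']),d
      ~~~~~~~~~~~~~~~~~~~~~~~^~~~~~~~~~~~~~~~~~~~~~~~~~~
ValueError: matmul: Input operand 1 has a mismatch in its core dimension 0, with gufunc signature (n?,k),(k,m?)->(n?,m?) (size 3 is different from 4)
```

```bash
cat >> h.py <<'E'
from scipy.spatial.transform import Rotation as R_
_cam=viewer.camera
def cam(n):
    c=dict(_cam(n)); q=c['rotation']; c['quat']=q
    c['rotation']=R_.from_quat([q[1],q[2],q[3],q[0]]).as_matrix(); return c
E
python3 - <<'E'
from h import *
for n in('scene','top','wrist'):
    c=cam(n); save(c,n+'0.png'); print(n,c['position'],c['rotation'].round(3).tolist(),c['fx'],c['D'])
    for o in('basket','handle_mid','stand','hook_seat','slide','light_pane','pane_top','dish','pcr_rack','tube_rack','wash_bottle','microplate','marker'):
        try:r=nets.cut_out(c,o)
        except Exception as e: print(o,e); continue
        print(o,[(round(x['p'],2),np.round(x['position']),int(x['region'].sum()),[round(v,3) for v in at_z(c,x['position'],0)]) for x in r[:2]])
E
```

```text
scene [ 1.28565358 -0.67351762  1.11873428] [[0.689, -0.509, 0.516], [0.725, 0.487, -0.487], [-0.004, 0.71, 0.704]] 408.4238987421756 [-0.03972349  0.          0.          0.          0.        ]
basket [(0.76, array([224., 233.]), 744, [np.float64(0.433), np.float64(-0.164), np.float64(0.0)])]
handle_mid [(0.65, array([217., 237.]), 568, [np.float64(0.429), np.float64(-0.191), np.float64(0.0)])]
stand [(0.73, array([327., 208.]), 1583, [np.float64(0.603), np.float64(0.202), np.float64(0.0)])]
hook_seat [(0.59, array([324., 208.]), 1545, [np.float64(0.597), np.float64(0.19), np.float64(0.0)])]
slide [(0.63, array([293., 178.]), 125, [np.float64(0.389), np.float64(0.231), np.float64(0.0)])]
light_pane [(0.65, array([246., 257.]), 2138, [np.float64(0.569), np.float64(-0.174), np.float64(0.0)])]
pane_top [(0.94, array([248., 256.]), 2141, [np.float64(0.574), np.float64(-0.167), np.float64(0.0)])]
dish [(0.55, array([271., 214.]), 927, [np.float64(0.48), np.float64(0.022), np.float64(0.0)])]
pcr_rack [(0.83, array([303., 243.]), 791, [np.float64(0.664), np.float64(0.012), np.float64(0.0)
[... 2126 characters left out ...]
6., 228.]), 1161, [np.float64(0.507), np.float64(-0.006), np.float64(0.0)])]
marker [(0.51, array([272., 274.]), 247, [np.float64(0.374), np.float64(0.005), np.float64(0.0)]), (0.5, array([104., 213.]), 2816, [np.float64(0.549), np.float64(0.504), np.float64(0.0)])]
wrist [0.16121233 0.55518277 0.37466759] [[0.395, -0.882, -0.258], [0.919, 0.38, 0.11], [0.001, -0.28, 0.96]] 347.85939459706816 [-0.08214452  0.          0.          0.          0.        ]
basket []
handle_mid []
stand []
hook_seat []
slide []
light_pane []
pane_top []
dish []
pcr_rack []
tube_rack [(0.87, array([333., 357.]), 2899, [np.float64(0.472), np.float64(0.498), np.float64(0.0)])]
wash_bottle []
microplate []
marker []
```

View pics/top0.png

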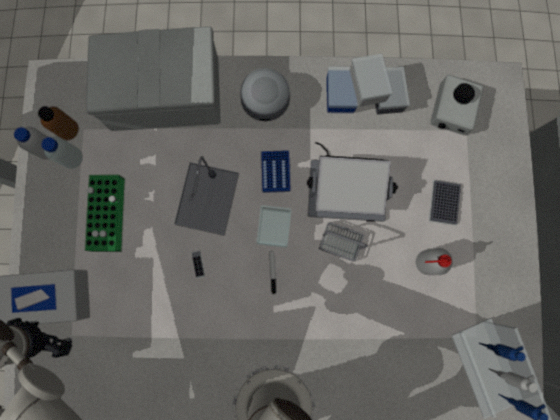

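View pics/scene0.png

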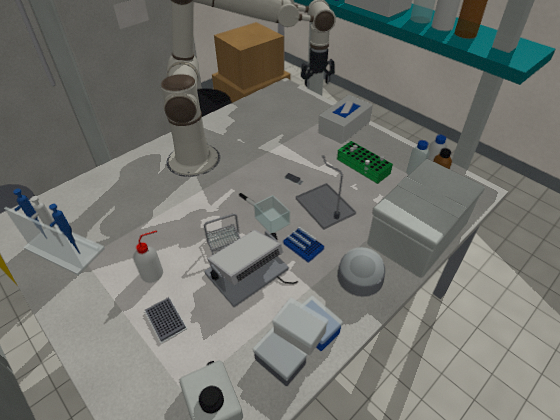

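Run:
```python
import cv2,numpy as np
a=cv2.imread('pics/top0.png')
r=lambda im,x,y,w,h:cv2.resize(im[y:y+h,x:x+w],None,fx=4,fy=4,interpolation=cv2.INTER_CUBIC)
cv2.imwrite('pics/c1.png',np.hstack([r(a,305,140,100,140),r(a,165,140,90,140)]))
b=cv2.imread('pics/scene0.png')
cv2.imwrite('pics/c2.png',np.hstack([r(b,195,205,100,95),r(b,270,145,95,95)]))
```

```text
(no output)
```

View pics/c1.png

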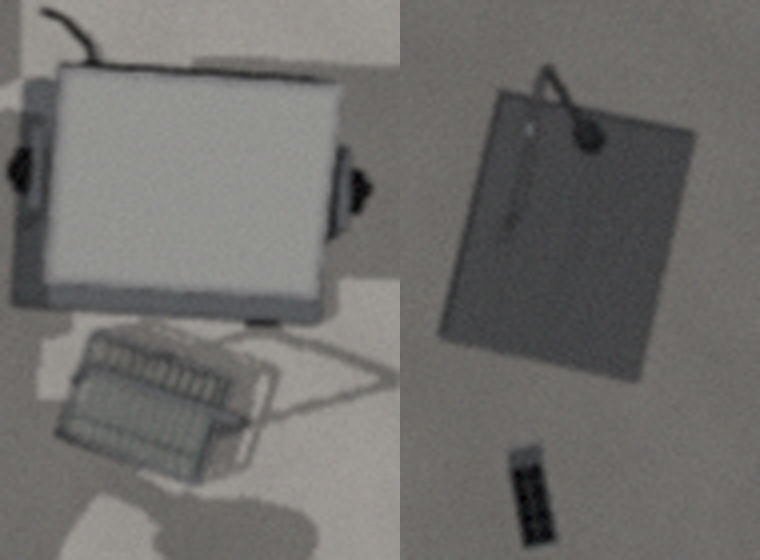

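View pics/c2.png

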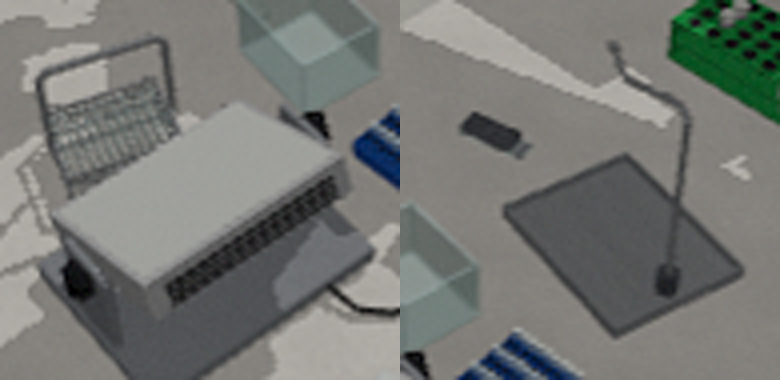

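```bash
cat > fit.py <<'E'
from h import *
from scipy.optimize import least_squares
def fit(model,obs,p0):
    f=lambda p:np.concatenate([(proj(c,model(p)[i])[0]-uv) for i,c,uv in obs])
    r=least_squares(f,p0,x_scale=0.05); return r.x,np.abs(r.fun).round(1)
def Rz(a): return np.array([[np.cos(a),-np.sin(a),0],[np.sin(a),np.cos(a),0],[0,0,1]])
E
python3 - <<'E'
from fit import *
T=cam('top');S=cam('scene')
t1=lambda x,y:np.array([305+x/4,140+y/4])-.4; t2=lambda x,y:np.array([165+(x-400)/4,140+y/4])-.4
s1=lambda x,y:np.array([195+x/4,205+y/4])-.4; s2=lambda x,y:np.array([270+(x-400)/4,145+y/4])-.4
# pane
def pane(p):
    x,y,z,a,b=p; M=Rz(a)@R_.from_euler('y',-b).as_matrix()
    return np.array([x,y,z])+np.array([[.075,.096,0],[.075,-.096,0],[-.075,-.096,0],[-.075,.096,0]])@M.T
o=[(0,T,t1(62,65)),(1,T,t1(342,88)),(2,T,t1(322,300)),(3,T,t1(45,283)),(0,S,s1(345,158)),(1,S,s1(152,285)),(2,S,s1(55,218)),(3,S,s1(237,103))]
p,r=fit(pane,o,[.6,-.2,.1,0,.4]);print('pane',p.round(4),np.degrees(p[3:]).round(1),r)
def bas(p):
    x,y,a=p;return np.array([x,y,0])+np.array([[0,.055,.125],[0,-.055,.125]])@Rz(a).T
o=[(0,T,t1(78,375)),(1,T,t1(250,422)),(0,S,s1(165,42)),(1,S,s1(42,78))]
p,r=fit(bas,o,[.46,-.2,-.2]);print('basket',p.round(4),r)
def st(p):
    x,y,a,d=p;return np.array([x,y,0])+np.array([[d+.095,.075,.015],[d+.095,-.075,.015],[d-.095,-.075,.015],[d-.095,.075,.015],[.085,0,.02],[-.024,0,.226],[.085,0,.222]])@Rz(a).T
o=[(0,T,t2(500,90)),(1,T,t2(695,132)),(2,T,t2(638,380)),(3,T,t2(440,337)),(4,T,t2(587,137)),(0,S,s2(742,270)),(1,S,s2(615,335)),(2,S,s2(503,210)),(3,S,s2(627,155)),(4,S,s2(667,270)),(5,S,s2(612,45)),(5,T,t2(528,130)),(6,T,t2(545,70))]
p,r=fit(st,o,[.59,.2,-.2,0]);print('stand',p.round(4),r)
def sl(p):
    x,y,a=p;return np.array([x,y,0])+np.array([[.038,0,.002],[-.036,0,.014]])@Rz(a).T
o=[(0,T,t2(524,446)),(1,T,t2(540,546))]
p,r=fit(sl,o,[.4,.2,.1]);print('slide',p.round(4),r)
E
```

```text
pane [ 0.6146 -0.214   0.104  -0.0507  0.3793] [-2.9 21.7] [1.1 0.2 0.4 1.4 1.3 0.7 0.8 0.2 0.3 0.6 2.4 1.1 1.9 0.4 0.2 0.5]
basket [ 0.4677 -0.1902 -0.2883] [1.5 0.8 1.7 0.7 0.6 2.  0.9 0.1]
stand [ 0.599   0.1949 -0.2039 -0.0053] [ 0.5  0.7  0.2  1.   0.1  0.1  0.6  0.1  1.8  6.2  0.2  0.1  0.5  0.3
  1.2  0.   0.9  0.   2.4  6.1  2.5  2.6  4.4 18.6  1.8  8.2]
slide [0.4017 0.2179 0.2088] [0.  0.1 0.  0.1]
```

```bash
python3 -m creep '[{"spin":0.1815,"tz":-6},{"spin":0.1815},{"spin":0.1815},{"spin":0.1815},{"spin":0.1815}]' | tail -8
python3 -m creep '[{"spin":0.1815},{"spin":0.1815},{"spin":0.1815},{},{}]' | tail -8
```

```text
invalid input
invalid input
```

```bash
python3 -m creep '[{"claw":1,"tx":0,"ty":0,"tz":-6,"spin":0.18},{"claw":1,"tx":0,"ty":0,"tz":0,"spin":0.18},{"claw":1,"tx":0,"ty":0,"tz":0,"spin":0.18},{"claw":1,"tx":0,"ty":0,"tz":0,"spin":0.18},{"claw":1,"tx":0,"ty":0,"tz":0,"spin":0.18}]'
python3 -m creep '[{"claw":1,"tx":0,"ty":0,"tz":0,"spin":0.18},{"claw":1,"tx":0,"ty":0,"tz":0,"spin":0.18},{"claw":1,"tx":0,"ty":0,"tz":0,"spin":0.18},{"claw":1,"tx":-50,"ty":33,"tz":0,"spin":0},{"claw":1,"tx":-50,"ty":33,"tz":0,"spin":0}]'
```

```text
t: 2.92
eef_pos: [0.227, 0.5283, 0.2373]
tcp_rot: [-0.0, 0.61, 0.793, -0.0]
contact_force: [-0.5, -0.4, -0.7]
grip_width: 0.0854
t: 3.55
eef_pos: [0.2636, 0.413, 0.2371]
tcp_rot: [0.0, 0.797, 0.604, 0.0]
contact_force: [1.6, -1.5, 0.0]
grip_width: 0.0853
```

```bash
cat >> h.py <<'E'
def go(x,y,z=None,yaw=None):
    "tool-axis shift (mm) to a world TCP target; spin so that jaw axis (tool y) lies at world angle yaw"
    s=sensors.observe(); q=s['tcp_rot']; M=R_.from_quat([q[1],q[2],q[3],q[0]]).as_matrix(); p=s['eef_pos']
    d=M.T@(np.array([x,y,p[2] if z is None else z])-p)*1000
    cur=np.arctan2(M[1,1],M[0,1]); sp=None if yaw is None else (cur-yaw+np.pi/2)%np.pi-np.pi/2
    print('t',s['t'],'pos',p.round(4),'jaw',cur.round(4),'J',s['joints'].round(2),'F',s['contact_force'].round(1),'w',s['grip_width'].round(4))
    print('  shift',d.round(1),'spin',sp)
E
python3 -c "
from h import *
go(.4586,-.2216,.232,-.288)"
```

```text
Traceback (most recent call last):
  File "h.py", line 28, in go
    print('t',s['t'],'pos',p.round(4),'jaw',cur.round(4),'J',s['joints'].round(2),'F',s['contact_force'].round(1),'w',s['grip_width'].round(4))
                                                                                                                      ^^^^^^^^^^^^^^^^^^^^^
AttributeError: 'float' object has no attribute 'round'
```

```bash
sed -i "s/s\['grip_width'\].round(4)/round(s['grip_width'],4)/" h.py
python3 -c "
from h import *
go(.4586,-.2216,.232,-.288)"
```

```text
t 3.55 pos [0.2636 0.413  0.2371] jaw -0.2734 J [ 0.76 -0.07  1.82 -0.    1.39  1.03] F [ 1.6 -1.5  0. ] w 0.0853
  shift [-558.3  359.1    5.4] spin 0.014609776373208927
```

```bash
python3 -m creep '[{"claw":1,"tx":-51,"ty":33,"tz":0,"spin":0.014},{"claw":1,"tx":-51,"ty":33,"tz":0,"spin":0},{"claw":1,"tx":-51,"ty":33,"tz":0,"spin":0},{"claw":1,"tx":-51,"ty":33,"tz":0,"spin":0},{"claw":1,"tx":-51,"ty":33,"tz":0,"spin":0}]'
python3 -m creep '[{"claw":1,"tx":-51,"ty":33,"tz":0,"spin":0},{"claw":1,"tx":-51,"ty":33,"tz":0,"spin":0},{"claw":1,"tx":-51,"ty":33,"tz":0,"spin":0},{"claw":1,"tx":-51,"ty":33,"tz":0,"spin":0},{"claw":1,"tx":-51,"ty":33,"tz":0,"spin":0}]'
python3 -c "
from h import *
go(.4586,-.2216,.232,-.288)"
```

```text
t: 4.18
eef_pos: [0.35, 0.1211, 0.2376]
tcp_rot: [0.0, 0.801, 0.598, 0.001]
contact_force: [1.1, -0.3, 0.8]
grip_width: 0.0855
t: 4.8
eef_pos: [0.4355, -0.1708, 0.2376]
tcp_rot: [0.0, 0.802, 0.598, 0.0]
contact_force: [0.5, 1.2, -0.2]
grip_width: 0.0853
t 4.8 pos [ 0.4355 -0.1708  0.2376] jaw -0.2897 J [-0.63 -0.13  1.88  0.    1.39 -0.34] F [ 0.5  1.2 -0.2] w 0.0853
  shift [-42.1  36.7   5.6] spin -0.0017078258299543236
```

```bash
python3 -m creep '[{"claw":1,"tx":-21,"ty":18,"tz":0,"spin":0},{"claw":1,"tx":-21,"ty":18,"tz":0,"spin":0},{"claw":1,"tx":0,"ty":0,"tz":0,"spin":0},{"claw":1,"tx":0,"ty":0,"tz":0,"spin":0},{"claw":1,"tx":0,"ty":0,"tz":0,"spin":0}]'
python3 -c "
from h import *
go(.4586,-.2216,.106,-.288)
c=cam('wrist');save(c,'w1.png')
M=Rz=None
for p in nets.cut_out(c,'handle_mid')[:1]+nets.cut_out(c,'basket')[:1]: print(p['p'],p['position'])
a=-.288;ex=np.array([np.cos(a),np.sin(a),0]);ey=np.array([-np.sin(a),np.cos(a),0]);o=np.array([.4677,-.1902,.125])
print(proj(c,[o+.055*ey,o,o-.055*ey]).round(1))"
```

```text
t: 5.42
eef_pos: [0.4575, -0.2181, 0.2374]
tcp_rot: [-0.0, 0.801, 0.598, 0.0]
contact_force: [0.7, 0.1, 0.5]
grip_width: 0.0853
t 5.425 pos [ 0.4575 -0.2181  0.2374] jaw -0.288 J [-0.68 -0.02  1.78  0.    1.39 -0.4 ] F [0.7 0.1 0.5] w 0.0853
  shift [ -3.    2.  131.4] spin 1.4562844283361187e-05
0.87 [281.2, 161.8]
0.59 [282.8, 171.1]
[[281.6  88.8]
 [281.5 166.5]
 [281.5 236.4]]
```

View pics/w1.png

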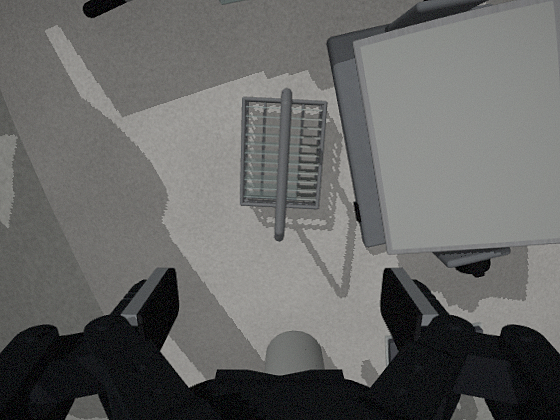

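```bash
python3 -c "
from h import *
c=cam('wrist')
A=at_z(c,(286.7,92),.125);B=at_z(c,(279,238),.125);print(A,B,np.linalg.norm(A-B))
v=(A-B)/np.linalg.norm(A-B);yaw=np.arctan2(-v[0],v[1]);m=(A+B)/2;g=m-.033*v;print(m,yaw,g)
go(g[0],g[1],.106,yaw)"
```

```text
[ 0.48629811 -0.14093173  0.125     ] [ 0.44998749 -0.24406453  0.125     ] 0.10933817105990312
[ 0.4681428  -0.19249813  0.125     ] -0.33852338535988247 [ 0.45718368 -0.22362525  0.125     ]
t 5.625 pos [ 0.4576 -0.2186  0.2374] jaw -0.2883 J [-0.68 -0.02  1.78  0.    1.39 -0.4 ] F [0.  0.5 0.2] w 0.0853
  shift [ -5.    1.  131.4] spin 0.05019446017157203
```

```bash
python3 -m creep '[{"claw":1,"tx":-5,"ty":1,"tz":20,"spin":0.05},{"claw":1,"tx":0,"ty":0,"tz":45,"spin":0},{"claw":1,"tx":0,"ty":0,"tz":45,"spin":0},{"claw":1,"tx":0,"ty":0,"tz":21,"spin":0},{"claw":1,"tx":0,"ty":0,"tz":0,"spin":0}]' 90
python3 -m creep '[{"claw":0,"tx":0,"ty":0,"tz":0,"spin":0},{"claw":0,"tx":0,"ty":0,"tz":0,"spin":0},{"claw":0,"tx":0,"ty":0,"tz":0,"spin":0},{"claw":0,"tx":0,"ty":0,"tz":0,"spin":0},{"claw":0,"tx":0,"ty":0,"tz":0,"spin":0}]' 90
python3 -m creep '[{"claw":0,"tx":0,"ty":0,"tz":-20,"spin":0},{"claw":0,"tx":0,"ty":0,"tz":-40,"spin":0},{"claw":0,"tx":0,"ty":0,"tz":-40,"spin":0},{"claw":0,"tx":0,"ty":0,"tz":0,"spin":0},{"claw":0,"tx":0,"ty":0,"tz":0,"spin":0}]'
python3 -c "
from h import *
go(.4586,-.2216,.106,-.288)
c=cam('wrist');save(c,'w2.png')"
```

```text
t: 6.25
eef_pos: [0.456, -0.2229, 0.1046]
tcp_rot: [-0.002, 0.816, 0.578, -0.001]
contact_force: [0.3, -0.3, 1.1]
grip_width: 0.0853
t: 6.88
eef_pos: [0.4572, -0.2243, 0.1068]
tcp_rot: [0.0, 0.816, 0.578, -0.0]
contact_force: [-1.8, 0.3, 4.1]
grip_width: 0.0053
t: 7.5
eef_pos: [0.4563, -0.2235, 0.2044]
tcp_rot: [-0.001, 0.816, 0.578, -0.0]
contact_force: [-0.2, 0.2, -3.9]
grip_width: 0.0046
t 7.5 pos [ 0.4563 -0.2235  0.2044] jaw -0.339 J [-0.69  0.01  1.81 -0.    1.33 -0.35] F [-0.2  0.2 -3.9] w 0.0046
  shift [ 2.4  1.8 98.4] spin -0.05099967878438316
```

View pics/w2.png

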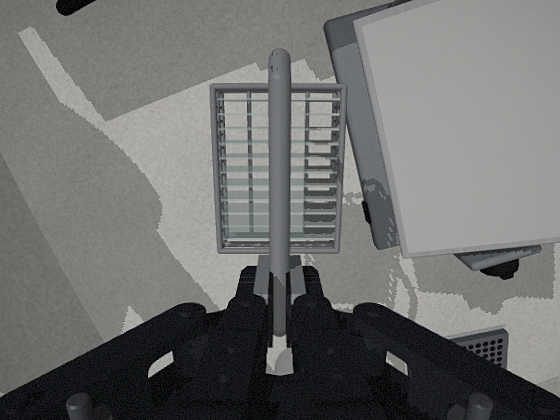

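```bash
python3 -m creep '[{"claw":0,"tx":0,"ty":0,"tz":-30,"spin":-0.07},{"claw":0,"tx":0,"ty":0,"tz":0,"spin":-0.065},{"claw":0,"tx":0,"ty":0,"tz":0,"spin":0},{"claw":0,"tx":0,"ty":0,"tz":0,"spin":0},{"claw":0,"tx":0,"ty":0,"tz":0,"spin":0}]'
python3 -c "
from h import *
go(.519,.178,.235,-.204)"
```

```text
t: 8.18
eef_pos: [0.4568, -0.2238, 0.2353]
tcp_rot: [-0.001, 0.776, 0.631, -0.0]
contact_force: [0.0, -0.1, -2.9]
grip_width: 0.0048
t 8.175 pos [ 0.4568 -0.2238  0.2353] jaw -0.2046 J [-0.69 -0.02  1.77 -0.    1.39 -0.49] F [ 0.  -0.1 -2.9] w 0.0048
  shift [406.1 -20.8   0.7] spin -0.0006031728775159895
```

Move along tool x at moderate speed.

```bash
python3 -m creep '[{"claw":0,"tx":20,"ty":-2,"tz":0,"spin":0},{"claw":0,"tx":40,"ty":-2,"tz":0,"spin":0},{"claw":0,"tx":45,"ty":-2,"tz":0,"spin":0},{"claw":0,"tx":45,"ty":-2,"tz":0,"spin":0},{"claw":0,"tx":45,"ty":-2,"tz":0,"spin":0}]'
python3 -m creep '[{"claw":0,"tx":45,"ty":-2,"tz":0,"spin":0},{"claw":0,"tx":45,"ty":-2,"tz":0,"spin":0},{"claw":0,"tx":45,"ty":-2,"tz":0,"spin":0},{"claw":0,"tx":40,"ty":-2,"tz":0,"spin":0},{"claw":0,"tx":20,"ty":-2,"tz":0,"spin":0}]'
python3 -m creep '[{"claw":0,"tx":16,"ty":-1,"tz":0,"spin":0},{"claw":0,"tx":0,"ty":0,"tz":0,"spin":0},{"claw":0,"tx":0,"ty":0,"tz":0,"spin":0},{"claw":0,"tx":0,"ty":0,"tz":0,"spin":0},{"claw":0,"tx":0,"ty":0,"tz":0,"spin":0}]'
python3 - <<'E'
from h import *
go(.519,.178,.235,-.204)
w=cam('wrist');s=cam('scene');t=cam('top')
save(w,'w3.png');save(s,'s3.png');save(t,'t3.png')
y=np.array([.203,.979,0]);x=np.array([.979,-.203,0]);P=np.array([.599,.195,.206])
pts=[P,P-.024*x+[0,0,.02],P+.085*x+[0,0,.016]]
for c in(w,s,t): print(proj(c,pts).round(0).tolist())
r=lambda im,x,y,w,h,k:cv2.resize(im[y:y+h,x:x+w,::-1],None,fx=k,fy=k,interpolation=cv2.INTER_CUBIC)
wi=cv2.resize(w['img'][:,:,::-1],(400,300))
cv2.imwrite('pics/c3.png',np.vstack([np.hstack([wi,r(t['img'],160,135,100,75,4)]),np.hstack([r(s['img'],265,125,100,75,4),np.zeros((300,400,3),np.uint8)])]))
E
```

```text
t: 8.8
eef_pos: [0.4866, -0.0286, 0.2363]
tcp_rot: [-0.0, 0.775, 0.631, 0.0]
contact_force: [0.5, -0.6, -3.0]
grip_width: 0.0049
t: 9.43
eef_pos: [0.5157, 0.1649, 0.2361]
tcp_rot: [-0.001, 0.775, 0.632, -0.0]
contact_force: [0.4, 0.4, -3.2]
grip_width: 0.0048
t: 10.05
eef_pos: [0.5189, 0.1771, 0.2363]
tcp_rot: [0.0, 0.776, 0.631, -0.0]
contact_force: [-0.0, -0.4, -3.5]
grip_width: 0.0051
t 10.05 pos [0.5189 0.1771 0.2363] jaw -0.205 J [ 0.11  0.09  1.67 -0.    1.39  0.31] F [-0.  -0.4 -3.5] w 0.0051
  shift [ 0.9 -0.1  1.3] spin -0.0010206250142599238
[[424.0, 184.0], [390.0, 193.0], [595.0, 192.0]]
[[329.0, 167.0], [325.0, 158.0], [344.0, 177.0]]
[[196.0, 183.0], [192.0, 191.0], [203.0, 149.0]]
```

View pics/c3.png

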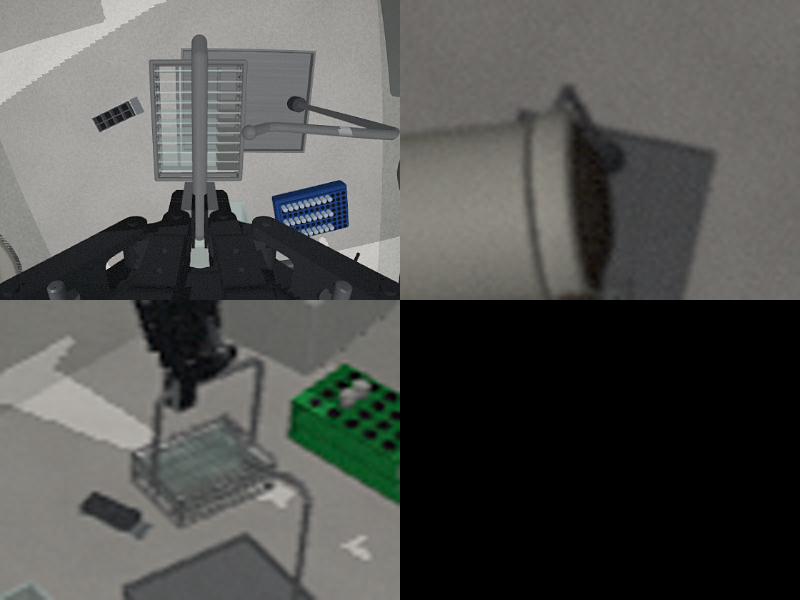

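Run:
```python
from h import *
c=cam('wrist');k=1.4
tip=at_z(c,(249*k,132*k),.222);el=at_z(c,(395*k,132*k),.222);base=at_z(c,(298*k,104*k),.015)
A=at_z(c,(183*k,48*k),.015);B=at_z(c,(316*k,52*k),.015);C=at_z(c,(303*k,152*k),.015)
for n,v in zip(('tip','el','base','A','B','C'),(tip,el,base,A,B,C)): print(n,v.round(4))
d=el-tip;print(np.linalg.norm(d),np.arctan2(d[1],d[0]));d=base-tip;print(np.linalg.norm(d[:2]),np.arctan2(d[1],d[0]))
d=B-A;print(np.linalg.norm(d),np.arctan2(d[1],d[0]));d=B-C;print(np.linalg.norm(d),np.arctan2(-d[0],d[1]))
g=cv2.cvtColor(c['img'],cv2.COLOR_RGB2GRAY)
print(nets.cut_out(c,'slide')[0]['position'],at_z(c,nets.cut_out(c,'slide')[0]['position'],.007))
# handle bar ends in scene for tilt, from c3: (165,395)-(262,362)
q=sensors.observe(); e=q['eef_pos']; y=np.array([.203,.979,0])
s=cam('scene');up=np.array([0,0,.018])
print(proj(s,[e+up-.022*y,e+up+.088*y,e+up+.033*y+[0,0,-.125]]).round(1))
```

```text
tip [0.5579 0.2067 0.222 ]
el [0.6579 0.1866 0.222 ]
base [0.6684 0.1823 0.015 ]
A [0.5195 0.2912 0.015 ]
B [0.7025 0.2504 0.015 ]
C [0.6688 0.1068 0.015 ]
0.10199059148825024 -0.19841263601059955
0.11313520946773338 -0.21764393046232727
0.1874498563859101 -0.21974995473371428
0.14741240535658237 -0.23026728904084903
[167.6, 161.2] [0.40437376 0.21899568 0.007     ]
[[304.  149.5]
 [329.7 139.5]
 [315.2 171.6]]
```

```bash
python3 -m creep '[{"claw":0,"tx":1,"ty":10,"tz":0,"spin":0.005},{"claw":0,"tx":1,"ty":18,"tz":0,"spin":0},{"claw":0,"tx":1,"ty":18,"tz":0,"spin":0},{"claw":0,"tx":0,"ty":12,"tz":0,"spin":0},{"claw":0,"tx":0,"ty":0,"tz":0,"spin":0}]'
python3 -m creep '[{"claw":0,"tx":0,"ty":0,"tz":8,"spin":0},{"claw":0,"tx":0,"ty":0,"tz":12,"spin":0},{"claw":0,"tx":0,"ty":0,"tz":10,"spin":0},{"claw":0,"tx":0,"ty":0,"tz":8,"spin":0},{"claw":0,"tx":0,"ty":0,"tz":0,"spin":0}]'
python3 - <<'E'
from h import *
go(.576,.168,.188,-.21)
w=cam('wrist');save(w,'w4.png')
wi=cv2.resize(w['img'][60:300,120:,::-1],None,fx=1.6,fy=1.6);cv2.imwrite('pics/c4.png',wi)
E
```

```text
t: 11.02
eef_pos: [0.5769, 0.1683, 0.2361]
tcp_rot: [-0.0, 0.777, 0.629, -0.0]
contact_force: [0.0, -0.7, -3.4]
grip_width: 0.0046
t: 11.65
eef_pos: [0.5756, 0.1686, 0.1972]
tcp_rot: [-0.001, 0.777, 0.63, -0.001]
contact_force: [1.3, -0.6, -3.3]
grip_width: 0.005
t 11.65 pos [0.5756 0.1686 0.1972] jaw -0.2089 J [ 0.08  0.25  1.56 -0.    1.33  0.29] F [ 1.3 -0.6 -3.3] w 0.005
  shift [-0.5  0.6  9.2] spin 0.0010653245337002293
```

View pics/c4.png

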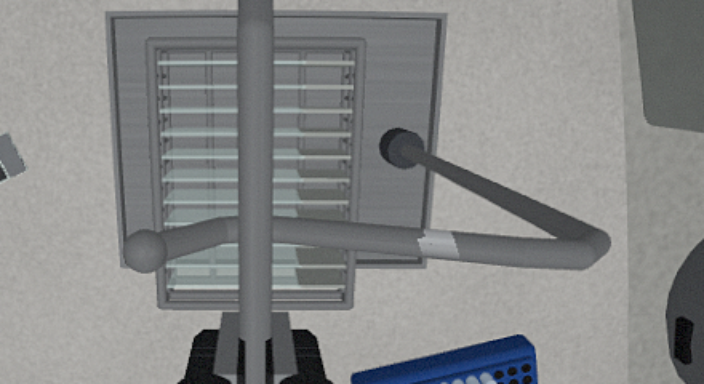

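```bash
python3 -m creep '[{"claw":0,"tx":0,"ty":-1,"tz":4,"spin":0},{"claw":0,"tx":0,"ty":-1,"tz":3,"spin":0},{"claw":0,"tx":0,"ty":0,"tz":2,"spin":0},{"claw":0,"tx":0,"ty":0,"tz":0,"spin":0},{"claw":0,"tx":0,"ty":0,"tz":0,"spin":0}]'
```

```text
t: 12.32
eef_pos: [0.5744, 0.169, 0.1894]
tcp_rot: [0.0, 0.777, 0.629, 0.0]
contact_force: [-0.2, -0.3, -4.0]
grip_width: 0.0048
```

```bash
python3 -m creep '[{"claw":0,"tx":0,"ty":0,"tz":2,"spin":0},{"claw":0,"tx":0,"ty":0,"tz":1,"spin":0},{"claw":0,"tx":0,"ty":0,"tz":0,"spin":0},{"claw":0,"tx":0,"ty":0,"tz":0,"spin":0},{"claw":0,"tx":0,"ty":0,"tz":0,"spin":0}]'
```

```text
t: 12.95
eef_pos: [0.5748, 0.1691, 0.1874]
tcp_rot: [0.0, 0.777, 0.63, 0.001]
contact_force: [-1.4, -1.5, 5.0]
grip_width: 0.005
```

```bash
python3 -m creep '[{"claw":0.2,"tx":0,"ty":0,"tz":-0.5,"spin":0},{"claw":0.3,"tx":0,"ty":0,"tz":0,"spin":0},{"claw":0.4,"tx":0,"ty":0,"tz":0,"spin":0},{"claw":0.6,"tx":0,"ty":0,"tz":0,"spin":0},{"claw":0.6,"tx":0,"ty":0,"tz":0,"spin":0}]'
python3 -m creep '[{"claw":0.6,"tx":0,"ty":0,"tz":-15,"spin":0},{"claw":0.6,"tx":0,"ty":0,"tz":-25,"spin":0},{"claw":0.6,"tx":0,"ty":0,"tz":-30,"spin":0},{"claw":0.6,"tx":0,"ty":0,"tz":-10,"spin":0},{"claw":0.6,"tx":0,"ty":0,"tz":0,"spin":0}]'
python3 - <<'E'
from h import *
c=cam('wrist');s=cam('scene')
r=lambda im,x,y,w,h,k:cv2.resize(im[y:y+h,x:x+w,::-1],None,fx=k,fy=k,interpolation=cv2.INTER_CUBIC)
cv2.imwrite('pics/c5.png',np.hstack([cv2.resize(c['img'][:,:,::-1],(400,300)),r(s['img'],280,115,100,75,4)]))
go(.404,.219,.27,.2)
E
```

```text
t: 13.58
eef_pos: [0.5743, 0.1691, 0.1867]
tcp_rot: [-0.0, 0.777, 0.629, -0.0]
contact_force: [-0.4, 0.1, -0.2]
grip_width: 0.0514
t: 14.2
eef_pos: [0.5747, 0.1691, 0.2677]
tcp_rot: [0.001, 0.777, 0.629, 0.001]
contact_force: [-0.5, -0.3, -0.2]
grip_width: 0.0512
t 14.3 pos [0.5737 0.169  0.2656] jaw -0.209 J [0.08 0.2  1.48 0.   1.46 0.29] F [ 0.1 -0.4  0. ] w 0.0511
  shift [  13.7 -176.4   -4.1] spin -0.4089779597614216
```

View pics/c5.png

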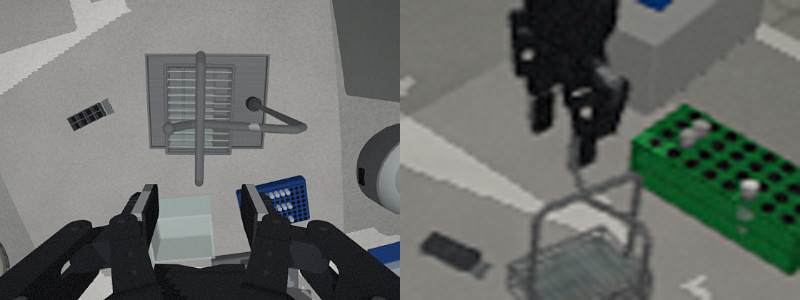

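```bash
python3 -m creep '[{"claw":0.6,"tx":3,"ty":-25,"tz":0,"spin":0},{"claw":0.6,"tx":4,"ty":-50,"tz":0,"spin":0},{"claw":0.6,"tx":4,"ty":-50,"tz":0,"spin":0},{"claw":0.6,"tx":3,"ty":-40,"tz":0,"spin":0},{"claw":0.6,"tx":0,"ty":-10,"tz":0,"spin":0.16}]'
python3 -m creep '[{"claw":0.6,"tx":0,"ty":0,"tz":0,"spin":0.18},{"claw":0.6,"tx":0,"ty":0,"tz":0,"spin":0.18},{"claw":0.6,"tx":0,"ty":0,"tz":0,"spin":0.18},{"claw":0.6,"tx":0,"ty":0,"tz":0,"spin":0.18},{"claw":0.6,"tx":0,"ty":0,"tz":0,"spin":0.18}]'
python3 -m creep '[{"claw":0.6,"tx":0,"ty":0,"tz":15,"spin":0.1},{"claw":0.6,"tx":0,"ty":0,"tz":30,"spin":0},{"claw":0.6,"tx":0,"ty":0,"tz":30,"spin":0},{"claw":0.6,"tx":0,"ty":0,"tz":0,"spin":0},{"claw":0.6,"tx":0,"ty":0,"tz":0,"spin":0}]'
python3 - <<'E'
from h import *
go(.404,.219,.2,-1.37)
c=cam('wrist');save(c,'w6.png');cv2.imwrite('pics/c6.png',c['img'][:,:,::-1])
for r in nets.cut_out(c,'slide')[:1]:
    m=r['region'].astype(np.uint8);k=cv2.findContours(m,0,1)[0];b=cv2.minAreaRect(max(k,key=cv2.contourArea));bp=cv2.boxPoints(b)
    print(r['p'],r['position'],bp.round(1).tolist());W=np.array([at_z(c,q,.007) for q in bp]);print(W.round(4),W.mean(0).round(4))
    for i in(0,1):
        d=W[i+1]-W[i];print(np.linalg.norm(d),np.arctan2(d[1],d[0]))
E
```

```text
t: 14.92
eef_pos: [0.4034, 0.2196, 0.2653]
tcp_rot: [-0.001, 0.825, 0.564, -0.001]
contact_force: [0.5, -0.3, 0.7]
grip_width: 0.0513
t: 15.55
eef_pos: [0.4053, 0.2189, 0.2653]
tcp_rot: [0.0, 0.989, 0.147, -0.001]
contact_force: [1.0, 0.5, 0.0]
grip_width: 0.0512
t: 16.18
eef_pos: [0.4062, 0.2191, 0.1923]
tcp_rot: [-0.0, 0.995, 0.101, 0.0]
contact_force: [0.2, 0.0, 0.7]
grip_width: 0.0513
t 16.175 pos [0.4062 0.2191 0.1923] jaw -1.369 J [ 0.23 -0.11  1.95  0.    1.3   1.6 ] F [0.2 0.  0.7] w 0.0513
  shift [-2.2 -0.3 -7.7] spin 0.0009527817506980174
0.77 [278.7, 187.9] [[262.5, 151.0], [289.0, 150.39999389648438], [290.70001220703125, 227.6999969482422], [264.29998779296875, 228.3000030517578]]
[[0.436  0.2403 0.007 ]
 [0.4415 0.2161 0.007 ]
 [0.3669 0.1985 0.007 ]
 [0.361  0.2243 0.007 ]] [0.4013 0.2198 0.007 ]
0.024843421745243663 -1.3477091468394804
0.07665548933218287 -2.910473488453499
```

View pics/c6.png

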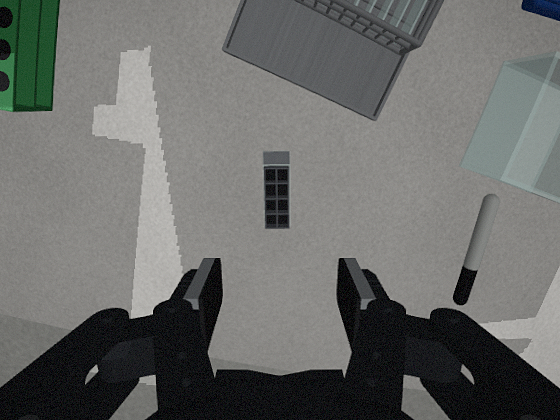

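```bash
python3 -c "
from h import *
go(.3925,.2178,.0065,-1.342)"
```

```text
t 16.275 pos [0.4069 0.2193 0.1932] jaw -1.369 J [ 0.23 -0.11  1.95 -0.    1.3   1.6 ] F [-0.4  0.5 -0.2] w 0.0513
  shift [-14.8  -1.4 186.6] spin -0.027016265256151195
```

```bash
python3 -m creep '[{"claw":0.6,"tx":-14.5,"ty":-1.4,"tz":20,"spin":-0.025},{"claw":0.6,"tx":0,"ty":0,"tz":45,"spin":0},{"claw":0.6,"tx":0,"ty":0,"tz":50,"spin":0},{"claw":0.6,"tx":0,"ty":0,"tz":35,"spin":0},{"claw":0.6,"tx":0,"ty":0,"tz":20,"spin":0}]' 20
python3 -m creep '[{"claw":0.6,"tx":0,"ty":0,"tz":10,"spin":0},{"claw":0.6,"tx":0,"ty":0,"tz":4,"spin":0},{"claw":0.6,"tx":0,"ty":0,"tz":0,"spin":0},{"claw":0.6,"tx":0,"ty":0,"tz":0,"spin":0},{"claw":0.6,"tx":0,"ty":0,"tz":0,"spin":0}]' 20
python3 -c "
from h import *
go(.3925,.2178,.0065,-1.342)"
```

```text
t: 16.9
eef_pos: [0.3914, 0.2175, 0.0209]
tcp_rot: [0.0, 0.994, 0.113, -0.0]
contact_force: [0.2, -0.1, -0.2]
grip_width: 0.0513
t: 17.52
eef_pos: [0.392, 0.2177, 0.0084]
tcp_rot: [-0.0, 0.994, 0.113, 0.001]
contact_force: [0.3, 0.3, 0.7]
grip_width: 0.0512
t 17.525 pos [0.392  0.2177 0.0084] jaw -1.3439 J [ 0.24  0.16  2.1  -0.    0.88  1.58] F [0.3 0.3 0.7] w 0.0512
  shift [ 0.5 -0.   1.9] spin -0.0019495279402685917
```

```bash
python3 -m creep '[{"claw":0.6,"tx":0,"ty":0,"tz":1.5,"spin":0},{"claw":0,"tx":0,"ty":0,"tz":0,"spin":0},{"claw":0,"tx":0,"ty":0,"tz":0,"spin":0},{"claw":0,"tx":0,"ty":0,"tz":0,"spin":0},{"claw":0,"tx":0,"ty":0,"tz":0,"spin":0}]' 20
python3 -m creep '[{"claw":0,"tx":0,"ty":0,"tz":-5,"spin":0},{"claw":0,"tx":0,"ty":0,"tz":-15,"spin":0},{"claw":0,"tx":0,"ty":0,"tz":-40,"spin":0},{"claw":0,"tx":0,"ty":0,"tz":-50,"spin":0},{"claw":0,"tx":0,"ty":0,"tz":-20,"spin":0}]' 20
python3 -m creep '[{"claw":0,"tx":0,"ty":0,"tz":-60,"spin":0},{"claw":0,"tx":0,"ty":0,"tz":-20,"spin":0},{"claw":0,"tx":0,"ty":0,"tz":0,"spin":0},{"claw":0,"tx":0,"ty":0,"tz":0,"spin":0},{"claw":0,"tx":0,"ty":0,"tz":0,"spin":0}]' 20
python3 -c "
from h import *
go(.575,-.212,.215,-1.62)
c=cam('wrist');save(c,'w7.png')
r=nets.cut_out(c,'slide');print([(x['p'],x['position'],x['region'].sum()) for x in r])"
```

```text
t: 18.15
eef_pos: [0.3916, 0.2176, 0.0064]
tcp_rot: [-0.0, 0.994, 0.113, 0.0]
contact_force: [-0.2, -0.2, 0.3]
grip_width: 0.023
t: 18.77
eef_pos: [0.3935, 0.2181, 0.1407]
tcp_rot: [-0.0, 0.994, 0.113, 0.003]
contact_force: [-0.2, -0.4, -1.1]
grip_width: 0.0233
t: 19.4
eef_pos: [0.3905, 0.2173, 0.2147]
tcp_rot: [0.0, 0.994, 0.113, -0.002]
contact_force: [-0.1, 0.7, -0.3]
grip_width: 0.0231
t 19.4 pos [0.3905 0.2173 0.2147] jaw -1.344 J [ 0.24 -0.17  1.96  0.    1.36  1.58] F [-0.1  0.7 -0.3] w 0.0231
  shift [ 83.3 459.8  -0.5] spin 0.27596332966952186
[(0.88, [281.0, 242.8], np.int64(9567)), (0.68, [522.5, 121.2], np.int64(11229))]
```

```bash
python3 -m creep '[{"claw":0,"tx":0,"ty":0,"tz":0,"spin":0.138},{"claw":0,"tx":0,"ty":0,"tz":0,"spin":0.138},{"claw":0,"tx":8,"ty":20,"tz":0,"spin":0},{"claw":0,"tx":20,"ty":45,"tz":0,"spin":0},{"claw":0,"tx":20,"ty":45,"tz":0,"spin":0}]' 20
python3 -m creep '[{"claw":0,"tx":20,"ty":45,"tz":0,"spin":0},{"claw":0,"tx":20,"ty":45,"tz":0,"spin":0},{"claw":0,"tx":20,"ty":45,"tz":0,"spin":0},{"claw":0,"tx":20,"ty":45,"tz":0,"spin":0},{"claw":0,"tx":20,"ty":45,"tz":0,"spin":0}]' 20
python3 -m creep '[{"claw":0,"tx":20,"ty":45,"tz":0,"spin":0},{"claw":0,"tx":13,"ty":30,"tz":0,"spin":0},{"claw":0,"tx":5,"ty":10,"tz":0,"spin":0},{"claw":0,"tx":0,"ty":0,"tz":0,"spin":0},{"claw":0,"tx":0,"ty":0,"tz":0,"spin":0}]' 20
python3 - <<'E'
from h import *
go(.575,-.212,.215,-1.62)
c=cam('wrist');save(c,'w8.png')
E
```

```text
t: 20.12
eef_pos: [0.4341, 0.1043, 0.2158]
tcp_rot: [-0.0, 1.0, -0.024, -0.0]
contact_force: [1.0, -0.0, -0.4]
grip_width: 0.0233
t: 20.75
eef_pos: [0.523, -0.1258, 0.2155]
tcp_rot: [-0.0, 1.0, -0.025, -0.001]
contact_force: [0.5, -0.3, -0.1]
grip_width: 0.0234
t: 21.38
eef_pos: [0.5564, -0.2098, 0.2161]
tcp_rot: [-0.0, 1.0, -0.024, -0.0]
contact_force: [-0.1, -0.9, -0.2]
grip_width: 0.0234
t 21.375 pos [ 0.5564 -0.2098  0.2161] jaw -1.6189 J [-0.56  0.22  1.56  0.    1.37  1.06] F [-0.1 -0.9 -0.2] w 0.0234
  shift [18.7  1.3  1.1] spin 0.0011269652727166068
```

View pics/w8.png

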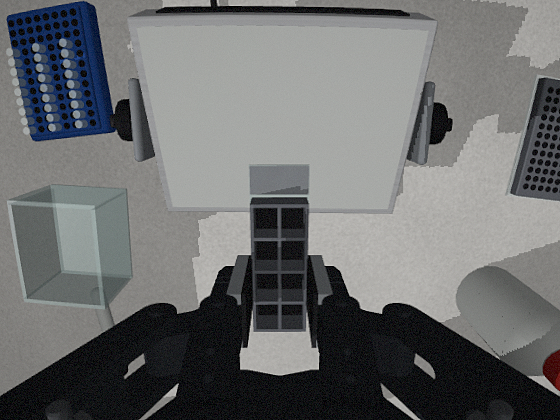

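Run:
```python
from fit import *
T=cam('top');S=cam('scene');W=cam('wrist')
t1=lambda x,y:np.array([305+x/4,140+y/4])-.4
s1=lambda x,y:np.array([195+x/4,205+y/4])-.4
g=cv2.cvtColor(W['img'],cv2.COLOR_RGB2GRAY)
print('top edge',[g[8:36:2,x].tolist() for x in(160,400)],'bot',[g[200:222:2,x].tolist() for x in(190,380)])
print('L',g[60,135:160:2].tolist(),g[180,150:176:2].tolist(),'R',g[60,415:440:2].tolist(),g[180,392:416:2].tolist())
def pane(p):
    x,y,z,a,b=p; M=Rz(a)@R_.from_euler('y',-b).as_matrix()
    return np.array([x,y,z])+np.array([[.075,.096,0],[.075,-.096,0],[-.075,-.096,0],[-.075,.096,0]])@M.T
w=[(0,W,np.array([133,24.])),(1,W,np.array([436.5,23.])),(2,W,np.array([398,214.])),(3,W,np.array([168,211.]))]
o=[(0,T,t1(62,65)),(1,T,t1(342,88)),(2,T,t1(322,300)),(3,T,t1(45,283)),(0,S,s1(345,158)),(1,S,s1(152,285)),(2,S,s1(55,218)),(3,S,s1(237,103))]
for q in(w,w+o):
    p,r=fit(pane,q,[.6,-.2,.1,0,.4]);print('pane',p.round(4),np.degrees(p[3:]).round(1),r)
```

```text
top edge [[135, 0, 23, 89, 112, 140, 148, 148, 146, 151, 160, 163, 163, 164], [137, 98, 10, 15, 36, 89, 147, 147, 144, 148, 147, 164, 161, 163]] bot [[168, 168, 165, 173, 146, 149, 135, 140, 132, 138, 131], [169, 169, 166, 169, 170, 146, 149, 180, 176, 175, 174]]
L [146, 156, 153, 150, 166, 165, 163, 163, 163, 164, 163, 164, 168] [140, 135, 136, 132, 129, 142, 147, 148, 152, 166, 165, 168, 169] R [167, 166, 164, 157, 151, 152, 146, 125, 138, 128, 138, 134, 135] [171, 154, 150, 151, 128, 128, 179, 179, 177, 171, 181, 172]
pane [ 0.6119 -0.2171  0.1001 -0.0501  0.3398] [-2.9 19.5] [0.6 2.2 0.4 0.3 3.6 0.3 3.7 2.9]
pane [ 0.6121 -0.2167  0.1005 -0.0505  0.3456] [-2.9 19.8] [1.6 2.5 0.3 0.6 4.1 0.  3.2 2.5 0.2 1.4 0.1 0.3 0.4 0.6 0.1 1.1 1.3 0.8
 3.3 2.6 3.2 0.5 1.  0.4]
```

Run:
```python
from fit import *
T=cam('top');S=cam('scene');W=cam('wrist')
t1=lambda x,y:np.array([305+x/4,140+y/4])-.4
s1=lambda x,y:np.array([195+x/4,205+y/4])-.4
def pane(p):
    x,y,z,a,b=p; M=Rz(a)@R_.from_euler('y',-b).as_matrix()
    return np.array([x,y,z])+np.array([[.075,.096,0],[.075,-.096,0],[-.075,-.096,0],[-.075,.096,0]])@M.T
w=[(0,W,np.array([131,15.5])),(1,W,np.array([437.5,20.])),(2,W,np.array([392,213.5])),(3,W,np.array([167,211.]))]
o=[(0,T,t1(62,65)),(1,T,t1(342,88)),(2,T,t1(322,300)),(3,T,t1(45,283)),(0,S,s1(345,158)),(1,S,s1(152,285)),(2,S,s1(55,218)),(3,S,s1(237,103))]
for q in(w,w+o):
    p,r=fit(pane,q,[.6,-.2,.1,0,.4]);print('pane',p.round(4),np.degrees(p[3:]).round(1),r)
```

```text
pane [ 0.6144 -0.2164  0.1018 -0.0644  0.3339] [-3.7 19.1] [0.5 0.5 0.5 0.3 0.4 0.5 0.9 0.3]
pane [ 0.6143 -0.2161  0.1021 -0.0633  0.3411] [-3.6 19.5] [1.5 0.2 0.5 0.2 0.2 0.2 0.7 0.4 0.1 0.  0.3 0.8 0.8 0.1 0.4 0.3 0.6 1.3
 3.2 2.6 2.7 0.  0.1 0.4]
```

```bash
python3 -m creep '[{"claw":0,"tx":16,"ty":2,"tz":10,"spin":0.014},{"claw":0,"tx":16,"ty":2,"tz":25,"spin":0},{"claw":0,"tx":0,"ty":0,"tz":30,"spin":0},{"claw":0,"tx":0,"ty":0,"tz":20,"spin":0},{"claw":0,"tx":0,"ty":0,"tz":6,"spin":0}]' 20
python3 -c "
from h import *
go(.5887,-.2145,.1,-1.634)"
```

```text
t: 22.35
eef_pos: [0.5875, -0.2164, 0.1238]
tcp_rot: [-0.001, 0.999, -0.032, -0.001]
contact_force: [0.5, 0.1, -0.1]
grip_width: 0.0232
t 22.35 pos [ 0.5875 -0.2164  0.1238] jaw -1.634 J [-0.55  0.39  1.54 -0.    1.22  1.09] F [ 0.5  0.1 -0.1] w 0.0232
  shift [ 1.1 -1.9 23.8] spin -3.0745786480324e-05
```

```bash
python3 -m creep '[{"claw":0,"tx":0,"ty":0,"tz":2,"spin":0},{"claw":0,"tx":0,"ty":0,"tz":2,"spin":0},{"claw":0,"tx":0,"ty":0,"tz":1.5,"spin":0},{"claw":0,"tx":0,"ty":0,"tz":1.5,"spin":0},{"claw":0,"tx":0,"ty":0,"tz":1,"spin":0}]' 20
python3 -m creep '[{"claw":0,"tx":0,"ty":0,"tz":1,"spin":0},{"claw":0,"tx":0,"ty":0,"tz":1,"spin":0},{"claw":0,"tx":0,"ty":0,"tz":1,"spin":0},{"claw":0,"tx":0,"ty":0,"tz":0,"spin":0},{"claw":0,"tx":0,"ty":0,"tz":0,"spin":0}]' 20
python3 -c "
from h import *
go(.5887,-.2145,.1,-1.634)"
```

```text
t: 22.98
eef_pos: [0.5885, -0.2171, 0.1181]
tcp_rot: [0.0, 1.0, -0.032, 0.0]
contact_force: [-2.5, 0.5, 4.1]
grip_width: 0.0233
t: 23.6
eef_pos: [0.5881, -0.2169, 0.1141]
tcp_rot: [-0.0, 1.0, -0.032, -0.0]
contact_force: [-4.9, 0.0, 3.7]
grip_width: 0.0232
t 23.6 pos [ 0.5881 -0.2169  0.1141] jaw -1.634 J [-0.55  0.4   1.55 -0.    1.2   1.09] F [-4.9  0.   3.7] w 0.0232
  shift [ 0.5 -2.5 14.1] spin -3.23898491489949e-05
```

```bash
python3 -m creep '[{"claw":0,"tx":-0.3,"ty":-0.5,"tz":1,"spin":0},{"claw":0,"tx":-0.3,"ty":-0.5,"tz":1,"spin":0},{"claw":0,"tx":-0.3,"ty":-0.5,"tz":1,"spin":0},{"claw":0,"tx":-0.3,"ty":0,"tz":1,"spin":0},{"claw":0,"tx":0,"ty":0,"tz":0,"spin":0}]' 20
python3 -m creep '[{"claw":0,"tx":-0.3,"ty":0,"tz":1,"spin":0},{"claw":0,"tx":-0.3,"ty":0,"tz":1,"spin":0},{"claw":0,"tx":-0.3,"ty":0,"tz":1,"spin":0},{"claw":0,"tx":0,"ty":0,"tz":0,"spin":0},{"claw":0,"tx":0,"ty":0,"tz":0,"spin":0}]' 20
python3 -c "
from h import *
go(.5887,-.2145,.1,-1.634)"
```

```text
t: 24.22
eef_pos: [0.5879, -0.2154, 0.1106]
tcp_rot: [0.0, 1.0, -0.032, 0.001]
contact_force: [-0.2, -1.4, 3.8]
grip_width: 0.0234
t: 24.85
eef_pos: [0.5864, -0.215, 0.1072]
tcp_rot: [-0.0, 1.0, -0.032, 0.0]
contact_force: [1.2, 0.2, 3.5]
grip_width: 0.0231
t 24.85 pos [ 0.5864 -0.215   0.1072] jaw -1.6339 J [-0.54  0.4   1.56  0.    1.18  1.09] F [1.2 0.2 3.5] w 0.0231
  shift [ 2.2 -0.6  7.2] spin 0.00013499254040305608
```

```bash
python3 -m creep '[{"claw":0,"tx":0,"ty":0,"tz":1,"spin":0},{"claw":0,"tx":0,"ty":0,"tz":1,"spin":0},{"claw":0,"tx":0,"ty":0,"tz":1,"spin":0},{"claw":0,"tx":0,"ty":0,"tz":1,"spin":0},{"claw":0,"tx":0,"ty":0,"tz":0,"spin":0}]' 20
python3 -m creep '[{"claw":0,"tx":0,"ty":0,"tz":0.7,"spin":0},{"claw":0,"tx":0,"ty":0,"tz":0.7,"spin":0},{"claw":0,"tx":0,"ty":0,"tz":0,"spin":0},{"claw":0,"tx":0,"ty":0,"tz":0,"spin":0},{"claw":0,"tx":0,"ty":0,"tz":0,"spin":0}]' 20
```

```text
t: 25.48
eef_pos: [0.5861, -0.2151, 0.103]
tcp_rot: [-0.0, 1.0, -0.032, -0.0]
contact_force: [-0.0, 1.2, 2.8]
grip_width: 0.0229
t: 26.1
eef_pos: [0.5862, -0.2151, 0.1017]
tcp_rot: [-0.0, 1.0, -0.032, -0.0]
contact_force: [-1.4, 0.5, 3.4]
grip_width: 0.023
```

```bash
python3 -m creep '[{"claw":0,"tx":0,"ty":0,"tz":0.7,"spin":0},{"claw":0,"tx":0,"ty":0,"tz":0.7,"spin":0},{"claw":0,"tx":0,"ty":0,"tz":0,"spin":0},{"claw":0,"tx":0,"ty":0,"tz":0,"spin":0},{"claw":0,"tx":0,"ty":0,"tz":0,"spin":0}]' 20
python3 -m creep '[{"claw":0,"tx":0,"ty":0,"tz":0.5,"spin":0},{"claw":0,"tx":0,"ty":0,"tz":0.5,"spin":0},{"claw":0,"tx":0,"ty":0,"tz":0,"spin":0},{"claw":0,"tx":0,"ty":0,"tz":0,"spin":0},{"claw":0,"tx":0,"ty":0,"tz":0,"spin":0}]' 20
```

```text
t: 26.72
eef_pos: [0.5862, -0.2152, 0.1011]
tcp_rot: [-0.0, 1.0, -0.032, -0.0]
contact_force: [-4.6, 2.4, 8.3]
grip_width: 0.0235
t: 27.35
eef_pos: [0.5862, -0.2152, 0.1011]
tcp_rot: [-0.0, 1.0, -0.031, -0.0]
contact_force: [-7.3, 3.7, 12.9]
grip_width: 0.0235
```

Run:
```python
from h import *
go(.5887,-.2145,.1,-1.634)
w=cam('wrist');s=cam('scene')
save(w,'w9.png')
a=cv2.resize(w['img'][130:350,190:370,::-1],None,fx=2.7,fy=2.7,interpolation=cv2.INTER_CUBIC)
b=cv2.resize(s['img'][190:300,195:260,::-1],None,fx=4.5,fy=5.4,interpolation=cv2.INTER_CUBIC)
b=cv2.resize(b,(300,a.shape[0]));cv2.imwrite('pics/c9.png',np.hstack([a,b]))
r=nets.cut_out(w,'slide')[0];m=r['region'];ys=np.where(m)[0];print(r['p'],r['position'])
for y in range(ys.min(),ys.max(),6): x=np.where(m[y])[0]; print(y,x.min() if len(x) else 0,x.max() if len(x) else 0,end='; ')
```

```text
t 27.35 pos [ 0.5862 -0.2152  0.1011] jaw -1.6338 J [-0.54  0.41  1.56 -0.    1.17  1.09] F [-7.3  3.7 12.9] w 0.0235
  shift [ 2.4 -0.8  1.1] spin 0.00021853380071767958
0.76 [279.2, 235.6]
167 252 313; 173 245 314; 179 245 313; 185 246 313; 191 246 312; 197 247 312; 203 247 311; 209 247 311; 215 248 311; 221 247 312; 227 248 311; 233 248 310; 239 249 310; 245 249 310; 251 250 309; 257 250 309; 263 250 308; 269 252 307; 275 252 307; 281 253 306; 287 253 305; 293 253 304; 299 254 304; 305 254 305; 311 254 305; 317 255 304;
```

View pics/c9.png

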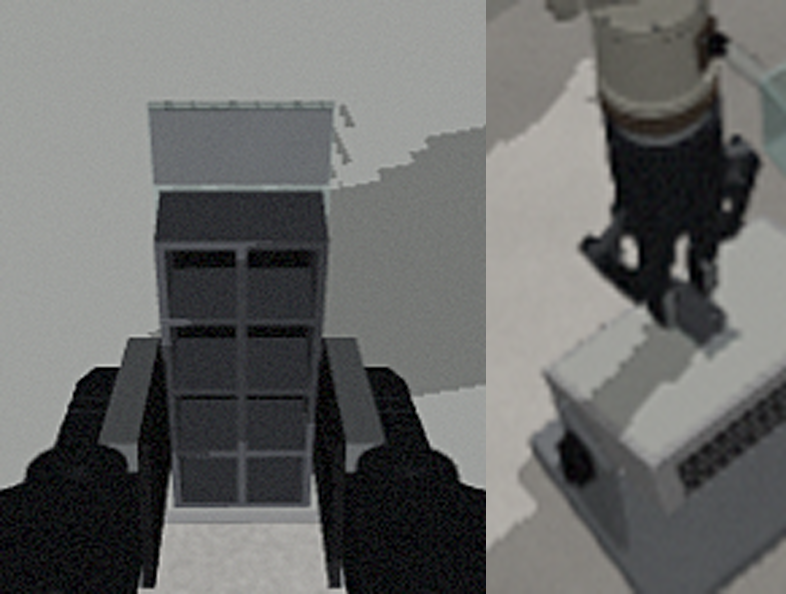

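Run:
```python
from fit import *
W=cam('wrist'); px=lambda x,y:np.array([190+x/2.7,130+y/2.7])-.3
L=np.array([[38,13,2],[38,-13,2],[24,12,14],[24,-12,14],[-36,12,14],[-36,-12,14],[24,12,2],[24,-12,2]])/1e3
obs=list(zip(range(8),[W]*8,[px(149,106),px(334,106),px(155,240),px(327,240),px(173,507),px(313,507),px(159,191),px(328,191)]))
def M(p): return R_.from_rotvec(p[3:]).as_matrix()
best=fit(lambda p:p[:3]+L@M(p).T,obs,[.6,-.216,.095,0,-.34,-.06])
p,r=best;m=M(p);n=m[:,2];mid=p[:3]+.007*n
b=.3411;a=-.0633;Pm=Rz(a)@R_.from_euler('y',-b).as_matrix();o=np.array([.6143,-.2161,.1021])
print(p.round(4),r);print('slope',np.degrees(np.arctan2(m[2,0],np.hypot(m[0,0],m[1,0]))),'roll',np.degrees(np.arcsin(m[2,1])),'angle to pane',np.degrees(np.arccos(n@Pm[:,2])),'mid in pane',(Pm.T@(mid-o)*1e3).round(1))
print('pane bottom edge in crop',((proj(W,[o+Pm@[-.075,.02,0],o+Pm@[-.075,-.02,0]])-[190,130])*2.7).round())
print(sensors.observe()['ft_torque'].round(3))
T=cam('top');S=cam('scene')
for c in(W,): print([(q['p'],q['position']) for q in nets.cut_out(c,'light_pane')])
```

```text
[ 0.6008 -0.2174  0.1004 -0.0232 -0.3581 -0.0598] [0.4 0.3 0.7 0.3 0.5 0.1 0.8 0.1 0.9 0.  0.6 0.3 0.7 0.6 1.5 0.4]
slope 20.54472333721 roll -0.6959210399620603 angle to pane 1.190456594852081 mid in pane [-13.3  -2.1   9.9]
pane bottom edge in crop [[135. 518.]
 [328. 518.]]
[0.638 0.893 0.083]
[(0.86, [266.9, 132.4])]
```

```bash
python3 -m creep '[{"claw":0,"tx":0,"ty":0,"tz":-1.2,"spin":0},{"claw":0,"tx":0,"ty":0,"tz":-0.6,"spin":0.012},{"claw":0,"tx":0,"ty":0,"tz":0,"spin":0.013},{"claw":0,"tx":0,"ty":0,"tz":0,"spin":0},{"claw":0,"tx":0,"ty":0,"tz":0,"spin":0}]' 20
python3 -m creep '[{"claw":0,"tx":0,"ty":0,"tz":0.6,"spin":0},{"claw":0,"tx":0,"ty":0,"tz":0.6,"spin":0},{"claw":0,"tx":0,"ty":0,"tz":0.5,"spin":0},{"claw":0,"tx":0,"ty":0,"tz":0,"spin":0},{"claw":0,"tx":0,"ty":0,"tz":0,"spin":0}]' 20
```

```text
t: 28.32
eef_pos: [0.5862, -0.2149, 0.1012]
tcp_rot: [-0.0, 0.999, -0.044, -0.0]
contact_force: [-2.7, 4.0, 4.6]
grip_width: 0.0232
t: 28.95
eef_pos: [0.5863, -0.215, 0.101]
tcp_rot: [-0.0, 0.999, -0.044, -0.0]
contact_force: [-6.3, 5.2, 13.4]
grip_width: 0.0231
```

```bash
python3 -m creep '[{"claw":0,"tx":0,"ty":0,"tz":-1.2,"spin":0},{"claw":0,"tx":-0.2,"ty":-0.6,"tz":-0.4,"spin":0},{"claw":0,"tx":0,"ty":0,"tz":0,"spin":0},{"claw":0,"tx":0,"ty":0,"tz":0,"spin":0},{"claw":0,"tx":0,"ty":0,"tz":0,"spin":0}]' 20
python3 -m creep '[{"claw":0,"tx":0,"ty":0,"tz":0.6,"spin":0},{"claw":0,"tx":0,"ty":0,"tz":0.6,"spin":0},{"claw":0,"tx":0,"ty":0,"tz":0.2,"spin":0},{"claw":0,"tx":0,"ty":0,"tz":0,"spin":0},{"claw":0,"tx":0,"ty":0,"tz":0,"spin":0}]' 20
python3 - <<'E'
from h import *
go(.5887,-.2145,.1,-1.634)
W=cam('wrist');save(W,'w10.png')
# corner drift relative to w9 and pane/basket checks by nets
for n in('top','scene'):
    c=cam(n)
    for o in('basket','light_pane'):
        r=nets.cut_out(c,o)[:1];print(n,o,[(round(q['p'],2),q['position'],int(q['region'].sum())) for q in r])
a=cv2.cvtColor(cv2.imread('pics/w9.png'),6);b=cv2.cvtColor(cv2.imread('pics/w10.png'),6)
# pane top edge comparison columns between the two
for x in(150,230,330,420): print(x,a[:60,x].argmin(),b[:60,x].argmin())
# edges of slide: rows profile centre col
print(a[160:215:3,280].tolist());print(b[160:215:3,280].tolist())
E
```

```text
t: 29.58
eef_pos: [0.5864, -0.2151, 0.1012]
tcp_rot: [0.0, 0.999, -0.044, 0.0]
contact_force: [-1.3, -1.0, 2.8]
grip_width: 0.0233
t: 30.2
eef_pos: [0.5864, -0.2151, 0.1011]
tcp_rot: [0.0, 0.999, -0.044, 0.0]
contact_force: [-4.9, -1.0, 10.5]
grip_width: 0.0231
t 30.2 pos [ 0.5864 -0.2151  0.1011] jaw -1.659 J [-0.54  0.41  1.56 -0.    1.17  1.11] F [-4.9 -1.  10.5] w 0.0231
  shift [ 2.3 -0.8  1.1] spin -0.024973551730420596
top basket [(0.88, [201.6, 196.8], 1344)]
top light_pane [(0.97, [331.2, 182.6], 1447)]
scene basket [(0.79, [320.6, 185.0], 662)]
scene light_pane [(0.67, [247.1, 257.8], 2037)]
150 9 12
230 6 7
330 9 5
420 7 4
[157, 159, 162, 133, 106, 106, 108, 108, 111, 110, 110, 110, 107, 148, 48, 46, 48, 52, 42]
[157, 159, 126, 116, 107, 112, 110, 107, 109, 111, 110, 107, 107, 149, 41, 51, 47, 46, 36]
```

```bash
python3 -c "
from workcell import finish_job,sensors
s=sensors.observe();print(s['t'],s['contact_force'],s['grip_width']);print(finish_job())"
```

```text
30.55 [-4.79365538  0.09362431  9.79160056] 0.02355160486010401
the job is handed in; nothing more can be done
None
```

The basket now hangs released on the hook, and I handed the job in at 30.6 s (limit 61 s) with the slide held on the middle of the pane. No verdict came back.

**Basket:** I pinched it by the handle, about 33 mm off the middle, and lowered it onto the hook until contact showed. I then opened the fingers and backed off. The pictures afterwards showed it hanging in the hook above the tray, and the last network check still found it there.

**Slide:** I gripped it across its wells with 20 N, patch end up the slope. The moves cannot tilt the tool, so I let it swing between the fingers against the pane. It turned at about 3–4 N until the force rose sharply with no further movement. I then turned it 0.025 rad to line it up with the pane and eased off the sideways load.

**Last checks:**
- **Press force:** about 10.9 N by the wrist reading, leaning roughly square to the pane.
- **Grip:** the fingers were 23.5 mm apart, with the slide still held.
- **Flushness:** before that last correction, the slide measured 20.5° against 19.5° for the pane, 1.2° apart in all. Its centre was about 13 mm down the slope and 2 mm sideways from the middle.
- **Pane:** it showed no clear sign of having moved. I judged that only from the network's centre point, which shifted about 1 pixel with the slide partly hiding the pane.

**What disagreed:**
- **Height off the pane:** the same fit put the slide's middle 9.9 mm off the pane, where it should be 7 mm and at most 9.5 mm. I put this down to camera calibration (about 2 mm), because the sharp rise in force pointed to full contact.
- **Not remeasured:** I did not repeat the tilt fit after the last correction.
- **Bystanders:** I did not check the other things on the bench again at the end.

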